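# Coffee cups onto their matching saucers

### The job

Set the coffee out: stand each of the four coloured cups upright in the middle of the saucer of its own colour, without tipping a cup over. Leave the saucers where they lie, and do not disturb the milk jug or the honey jar standing among them.

Things in the scene. Friction and masses are not known exactly. Their poses are not given: they have to be found in the camera images.
- red_cup: red glazed coffee cup, loose, upright, straight round wall 58 mm across and 60 mm tall (wall 4 mm, open top), 0.14 kg; origin at the centre of its underside, z up; its one loop handle is on the cup's own +y side and is a 10 mm thick bar loop that reaches 65 mm from the cup's axis, between 8 and 54 mm high, so the free grip across the cup is along its own x axis
- yellow_cup: yellow glazed coffee cup, loose, upright, straight round wall 58 mm across and 60 mm tall (wall 4 mm, open top), 0.14 kg; origin at the centre of its underside, z up; its one loop handle is on the cup's own +y side and is a 10 mm thick bar loop that reaches 65 mm from the cup's axis, between 8 and 54 mm high, so the free grip across the cup is along its own x axis
- blue_cup: blue glazed coffee cup, loose, upright, straight round wall 58 mm across and 60 mm tall (wall 4 mm, open top), 0.14 kg; origin at the centre of its underside, z up; its one loop handle is on the cup's own +y side and is a 10 mm thick bar loop that reaches 65 mm from the cup's axis, between 8 and 54 mm high, so the free grip across the cup is along its own x axis
- green_cup: green glazed coffee cup, loose, upright, straight round wall 58 mm across and 60 mm tall (wall 4 mm, open top), 0.14 kg; origin at the centre of its underside, z up; its one loop handle is on the cup's own +y side and is a 10 mm thick bar loop that reaches 65 mm from the cup's axis, between 8 and 54 mm high, so the free grip across the cup is along its own x axis
- red_saucer: red glazed saucer, loose, lying flat, 128 mm across at the rim, rim 13 mm high, with a flat middle about 78 mm across whose top is 5 mm above the counter and shows a darker disc of 72 mm; 0.18 kg; origin at the centre of its underside, z up
- yellow_saucer: yellow glazed saucer, loose, lying flat, 128 mm across at the rim, rim 13 mm high, with a flat middle about 78 mm across whose top is 5 mm above the counter and shows a darker disc of 72 mm; 0.18 kg; origin at the centre of its underside, z up
- blue_saucer: blue glazed saucer, loose, lying flat, 128 mm across at the rim, rim 13 mm high, with a flat middle about 78 mm across whose top is 5 mm above the counter and shows a darker disc of 72 mm; 0.18 kg; origin at the centre of its underside, z up
- green_saucer: green glazed saucer, loose, lying flat, 128 mm across at the rim, rim 13 mm high, with a flat middle about 78 mm across whose top is 5 mm above the counter and shows a darker disc of 72 mm; 0.18 kg; origin at the centre of its underside, z up
- milk_jug: bystander: small steel milk jug with a handle on its own +y side, 68 mm across, 76 mm tall, handle reaching 56 mm from its axis, 0.3 kg, loose; origin at the centre of its underside
- honey_jar: bystander: amber glass honey jar with a black lid, 68 mm across, 84 mm tall, 0.4 kg, loose; origin at the centre of its underside
There are look-alikes about, which are no part of the job. Of the things shaped like the yellow_cup, the yellow one is meant.

How it is judged:
At the end, for the whole second after the job is handed in: Each cup stands upright (within 0.1 rad) and still on the flat of the saucer of its own colour, its centre within 12 mm of the saucer's centre; no saucer is more than 40 mm from where it started; the milk jug and honey jar stand upright within 30 mm of where they started (horizontal distance between red_cup and red_saucer below 0.012 m and z of red_cup in the frame of red_saucer between 0.002 and 0.009 m and angle between each of red_cup, red_saucer, yellow_cup, yellow_saucer, blue_cup, blue_saucer, green_cup, green_saucer's own z axis and vertical below 0.1 rad and linear speed of each of red_cup, yellow_cup, blue_cup, green_cup below 0.02 m/s and distance of each of red_saucer, yellow_saucer, blue_saucer, green_saucer from where it was at the start of the episode below 0.04 m and horizontal distance between yellow_cup and yellow_saucer below 0.012 m and z of yellow_cup in the frame of yellow_saucer between 0.002 and 0.009 m and horizontal distance between blue_cup and blue_saucer below 0.012 m and z of blue_cup in the frame of blue_saucer between 0.002 and 0.009 m and horizontal distance between green_cup and green_saucer below 0.012 m and z of green_cup in the frame of green_saucer between 0.002 and 0.009 m and distance of each of milk_jug, honey_jar from where it was at the start of the episode below 0.03 m and angle between each of milk_jug, honey_jar's own z axis and vertical below 0.2 rad); the robot touches nothing.
It fails at once if the milk jug is pushed more than 30 mm or tipped (distance of milk_jug from where it was at the start of the episode above 0.03 m or angle between milk_jug's own z axis and vertical above 0.35 rad).
It fails at once if the honey jar is pushed more than 30 mm or tipped (distance of honey_jar from where it was at the start of the episode above 0.03 m or angle between honey_jar's own z axis and vertical above 0.35 rad).
It fails at once if a saucer is shifted more than 40 mm (distance of any of red_saucer, yellow_saucer, blue_saucer, green_saucer from where it was at the start of the episode above 0.04 m).
It fails at once if a cup is tipped over (angle between any of red_cup, yellow_cup, blue_cup, green_cup's own z axis and vertical above 0.8 rad).
It also fails if it takes over 115 s, if anything falls off the work surface, if the arm or the gripper's body presses on something with over 40 N, if the wrist force passes 120 N, or if a joint passes its speed limit or range.

### The arm

A 6-joint arm with a two-finger parallel gripper is mounted at the origin on the work surface. World frame = base frame: x ahead of the robot, y to its left, z up, the work surface at z = 0. Lengths are in m, angles in rad, forces in N, time in s.
With the tool pointing down it reaches from about 0.375 to 0.75 m from the base axis. Payload 9 kg.
Tool frame: the origin (TCP) lies midway between the tips of the shut fingers; the grasp point (between the pads) lies 19 mm behind it (ctrl.grip_point_offset is the distance from the TCP to the grasp point, in m); z points along the fingers, y is the line along which they close (so a half turn about z gives the same grasp; the last joint's range is limited). The gripper opens to 85 mm and grips with 20 to 120 N. Pads are 22 mm wide; open, the fingers measure 114 mm over their backs; the gripper's body (76 mm by 85 mm) begins 54 mm behind the grasp point. The pads swing forward as they close: fully open they stand 13 mm farther back than shut.
Start: joints at [0.922, 0.104, 0.097, 1.564, 0, 1.353], TCP at [0.251, 0.545, 0.231] pointing down, gripper open.
Joint ranges: [-2.99, 2.99], [-0.84, 1.86], [-1.1, 1.16], [-1.84, 2.11], [-1.51, 1.56], [-3.14, 3.14]. Speed limits (rad/s): [2.22, 2.22, 2.57, 3.14, 3.14, 3.14].

### API

Orientations are given as a unit quaternion [x, y, z, w].
In Python, from workcell import ctrl gives the robot as it stands.
- The arm moves only by the tool jog_arm, never from a script. Its argument "moves" is a list of rows, each an object of numbers: "x", "y", "z": the shift along the tool's x, y, z each as a share of 20 cm, from -1 to 1; "roll": the turn about the tool's z as a share of 45 degrees, from -1 to 1. In form: [{"x": .., "y": .., "z": .., "roll": ..}, ...]. A call has 1 to 5 rows; each row is the pose to reach, as a shift and turn from the pose commanded when the call began, along the tool's axes at that moment; what a row does not reach only later rows make up. A row lasts 1/12 s, in which the tool goes at most 41.7 mm and 7.16 degrees, less where a joint would pass 70% of its speed; a pose out of reach is approached as far as the arm can. A call with a number of a shift or a turn outside -1 to 1 is refused whole. A call with a gripper value outside its range is refused whole. "grip" is the closure, from -1 (fully open) to 1 (shut), set as the call begins (left out, the last holds). The fingers move at their own pace and stop on an object; "newtons" is the grip in N (left out, the last holds). Time passes only in rows, so rows that repeat a pose let the fingers close. It gives the time, the measured TCP pose, the force, the opening and the grip force at its end, in the units of the state.
- ctrl.state(): the state, without advancing time (a new reading comes with each control period).
- ctrl.snapshot(name): name is "side" or "top" or "wrist"; returns the picture (400x640x3 uint8, red, green, blue); there is no depth.
- ctrl.calibration(name): a dict with "fx", "fy", "cx", "cy" (pixels), "pose" (4x4, takes a point from camera to world coordinates); the wrist camera has in their place "mount" (4x4, takes a point from camera to tool coordinates, whose origin is the TCP and whose axes are the flange's). Camera axes: x right, y down, z forward; pixel columns grow to the right and rows downward; lengths in m; the calibration is good to about 2 mm. A picture is of the moment at which its call begins: read the wrist's pose just before it. calibration takes no time and is no camera call.
- ctrl.hand_in(): hands the job in; it is judged then, once.
The state is a dict: "time_s": time; "q": joint angles; "joint_vel": joint speeds; "joint_efforts": joint torques, N m; "tool_pos": TCP position; "tool_rot": TCP orientation; "ft_force": force on the tool from outside, world axes, zero at the start; "torque": the same for the moment, N m; "gripper_width": finger opening in m; "grasp_force": force on a finger pad.
Only numpy, scipy, OpenCV 4.12 (cv2) and the standard library are available. Lean on these libraries where they do the work, as an engineer would, in place of code of your own. Each camera call takes 0.05 s, during which the arm holds its last target. There are 200 camera calls.

## Working session

There is one attempt and no reset: what is moved stays moved. The work goes in short steps, Python scripts to look and compute and a tool call to move; the robot and the scene stay as the last step left them, time stands still between calls to the robot, and variables do not carry over. Pictures are saved under pics/ and viewed, at most 14 in all, crops included, and the job is handed in when it is done.

Besides the shell and the picture viewer there is one more tool, called after "Emit:" by a JSON object that holds its "fn" and its "kwargs", one argument or row to a line. jog_arm: Moves the arm, as the interface text tells. Shift numbers are shares of 20 cm and turn numbers shares of 45 degrees, none past 1 either way. Its arguments: {"type":"object","properties":{"moves":{"type":"array","items":{"type":"object","properties":{"x":{"type":"number","minimum":-1,"maximum":1},"y":{"type":"number","minimum":-1,"maximum":1},"z":{"type":"number","minimum":-1,"maximum":1},"roll":{"type":"number","minimum":-1,"maximum":1}}}},"grip":{"type":"number"},"newtons":{"type":"number"}},"required":["moves"]}

```bash
mkdir -p pics; python3 - <<'E'
from workcell import ctrl
import cv2,numpy as np
for n in("top","side"):
    im=ctrl.snapshot(n); cv2.imwrite(f"pics/{n}0.png",im[:,:,::-1])
    c=ctrl.calibration(n); print(n,c["fx"],c["fy"],c["cx"],c["cy"]);print(np.round(c["pose"],4))
c=ctrl.calibration("wrist");print(c["fx"],np.round(c["mount"],4)); s=ctrl.state();print(s["time_s"],s["tool_pos"],s["tool_rot"],s["gripper_width"])
E
```

```text
top 490.36323551653055 490.36323551653055 322.4908938607786 201.61680761991582
[[-0.0542 -0.9773  0.2049  0.3788]
 [-0.9985  0.0535 -0.0092  0.0713]
 [-0.002  -0.2051 -0.9787  1.2285]
 [ 0.      0.      0.      1.    ]]
side 487.60461802453784 487.60461802453784 315.06539171380336 197.6644805465862
[[ 0.7579 -0.3894  0.5234 -0.0024]
 [-0.6524 -0.4602  0.6022 -0.6477]
 [ 0.0064 -0.7978 -0.6028  0.7361]
 [ 0.      0.      0.      1.    ]]
294.6042234711104 [[-1.000e-04 -9.611e-01 -2.762e-01  6.980e-02]
 [ 1.000e+00 -0.000e+00 -3.000e-04 -1.600e-03]
 [ 2.000e-04 -2.762e-01  9.611e-01 -1.422e-01]
 [ 0.000e+00  0.000e+00  0.000e+00  1.000e+00]]
0.1 [0.25036607 0.54496093 0.23062116] [ 2.13731315e-01  9.76892318e-01 -5.18258603e-04 -2.36255300e-04] 0.08544142304076616
```

View pics/top0.png

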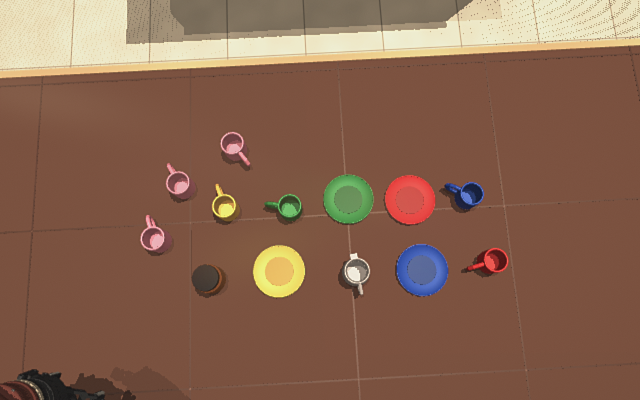

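View pics/side0.png

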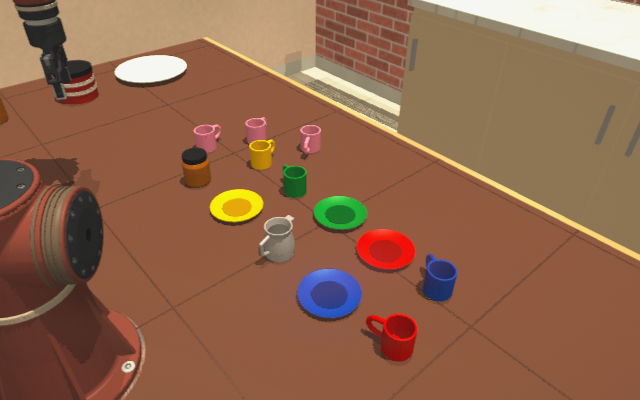

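```bash
cat >fit.py <<'E'
import cv2,numpy as np
from scipy.optimize import minimize
from workcell import ctrl
HUE={"red":(174,5),"yellow":(20,34),"green":(45,85),"blue":(105,130)}
def cmask(im,col):
    h,s,v=cv2.split(cv2.cvtColor(im,cv2.COLOR_RGB2HSV)); a,b=HUE[col]
    ok=((h>=a)&(h<=b)) if a<b else ((h>=a)|(h<=b))
    return (ok&(s>170)&(v>(130 if col=="red" else 50))).astype(np.uint8)
def proj(c,P):
    T=np.linalg.inv(c["pose"]); p=P@T[:3,:3].T+T[:3,3]
    return np.c_[c["fx"]*p[:,0]/p[:,2]+c["cx"],c["fy"]*p[:,1]/p[:,2]+c["cy"]]
t=np.linspace(0,2*np.pi,60,endpoint=False)
def ring(r,z): return np.c_[r*np.cos(t),r*np.sin(t),0*t+z]
CUP=[np.r_[ring(.029,0),ring(.029,.06)],np.array([[x,y,z] for x in(-.005,.005) for y in(.025,.065) for z in(.008,.054)])]
SAU=[np.r_[ring(.064,.013),ring(.04,0)]]
S=4
def render(c,parts,p,shape,z0=0):
    m=np.zeros((shape[0]*S,shape[1]*S),np.uint8); R=np.array([[np.cos(p[2]),-np.sin(p[2]),0],[np.sin(p[2]),np.cos(p[2]),0],[0,0,1]])
    for q in parts:
        uv=proj(c,q@R.T+[p[0],p[1],z0]); h=cv2.convexHull(np.round((uv+.5)*S-.5).astype(np.int32)); cv2.fillConvexPoly(m,h,1)
    return cv2.resize(m.astype(np.float32),(shape[1],shape[0]),interpolation=cv2.INTER_AREA)
def fit(c,mask,parts,p0,z0=0):
    f=lambda p:np.abs(render(c,parts,p,mask.shape,z0)-mask).sum()
    best=None
    for th in (np.arange(0,6.28,.78) if len(parts)>1 else [0]):
        s=np.array([[p0[0],p0[1],th]]+[[p0[0]+.01,p0[1],th],[p0[0],p0[1]+.01,th],[p0[0],p0[1],th+.4]])
        r=minimize(f,s[0],method="Nelder-Mead",options=dict(initial_simplex=s,maxiter=120))
        if best is None or r.fun<best.fun: best=r
    return best
def back(c,uv,z):
    d=c["pose"][:3,:3]@np.array([(uv[0]-c["cx"])/c["fx"],(uv[1]-c["cy"])/c["fy"],1]); o=c["pose"][:3,3]
    return (o+d*(z-o[2])/d[2])[:2]
E
cat >meas.py <<'E'
from fit import *
for n in("top","side"):
    im=cv2.imread(f"pics/{n}0.png")[:,:,::-1].copy(); c=ctrl.calibration(n)
    for col in HUE:
        k,lab,st,ce=cv2.connectedComponentsWithStats(cmask(im,col))
        for i in [j for j in np.argsort(-st[:,4]) if j][:2]:
            if st[i,4]<80: continue
            m=(lab==i).astype(np.uint8); 
            if col=="red" and n=="side" and ce[i][1]<150 : continue
            cn,_=cv2.findContours(m,0,2); f=m*0; cv2.drawContours(f,cn,-1,1,-1)
            out=[]
            for nm,parts,z in(("cup",CUP,.03),("sau",SAU,.01)):
                r=fit(c,f.astype(np.float32),parts,back(c,ce[i],z)); out.append((r.fun/st[i,4],nm,np.round(r.x,4)))
            b=min(out,key=lambda o:o[0]); print(n,col,st[i,4],b[1],b[2],np.round(b[0],3),"dist",np.round(np.hypot(*b[2][:2]),3))
E
python3 meas.py
```

```text
top red 1135 sau [ 0.6279 -0.1616  0.1839] 0.081 dist 0.648
top red 212 cup [ 0.4616 -0.3481  0.2085] 2.095 dist 0.578
top blue 332 sau [ 0.4514 -0.175   0.8088] 0.57 dist 0.484
side red 1907 sau [ 0.6248 -0.1603  0.4268] 0.021 dist 0.645
side red 1090 cup [ 0.4592 -0.3416  5.3025] 0.442 dist 0.572
side yellow 1401 sau [0.4626 0.1766 0.17  ] 0.028 dist 0.495
side yellow 609 cup [0.6261 0.3019 5.1667] 0.104 dist 0.695
side green 1280 sau [ 0.6354 -0.0034  0.1439] 0.126 dist 0.635
side green 619 cup [0.6184 0.1463 5.5782] 0.186 dist 0.635
side blue 739 cup [ 0.4351 -0.2237  1.0199] 1.432 dist 0.489
side blue 431 cup [ 0.6244 -0.3029  5.2481] 1.84 dist 0.694
```

```bash
python3 - <<'E'
import cv2
for n,pts in {"top":dict(bg=(300,330),rs=(390,200),rd=(410,200),rc=(499,253),rci=(495,263),bs=(402,270),bd=(422,268),bc=(480,195),bci=(470,195),ys=(260,270),yd=(280,271),yc=(216,210),gs=(330,200),gd=(348,200),gc=(300,205),gh=(270,206),pk=(232,147)),"side":dict(rc=(400,345),rci=(398,325),rcs=(385,345),bc=(440,285),bci=(440,268),bcs=(430,285),bs=(305,292),bd=(330,292),gd=(340,213),bg=(400,130))}.items():
    im=cv2.imread(f"pics/{n}0.png"); h=cv2.cvtColor(im,cv2.COLOR_BGR2HSV)
    print(n,{k:h[p[1],p[0]].tolist() for k,p in pts.items()})
E
```

```text
top {'bg': [9, 122, 123], 'rs': [1, 179, 231], 'rd': [2, 160, 210], 'rc': [1, 185, 84], 'rci': [1, 185, 146], 'bs': [112, 167, 177], 'bd': [112, 103, 153], 'bc': [112, 155, 56], 'bci': [112, 155, 112], 'ys': [30, 122, 239], 'yd': [20, 145, 236], 'yc': [16, 165, 125], 'gs': [57, 112, 175], 'gd': [52, 95, 145], 'gc': [59, 110, 202], 'gh': [47, 113, 70], 'pk': [178, 60, 233]}
side {'rc': [1, 224, 138], 'rci': [1, 232, 135], 'rcs': [1, 214, 119], 'bc': [113, 174, 98], 'bci': [119, 130, 98], 'bcs': [115, 154, 91], 'bs': [114, 170, 201], 'bd': [119, 132, 133], 'gd': [64, 193, 119], 'bg': [17, 102, 143]}
```

```bash
python3 - <<'E'
s=open('fit.py').read()
s=s.replace('"red":(174,5),"yellow":(20,34),"green":(45,85),"blue":(105,130)','"red":(174,5),"yellow":(14,36),"green":(40,90),"blue":(100,132)')
s=s.replace('return (ok&(s>170)&(v>(130 if col=="red" else 50))).astype(np.uint8)','return (ok&(s>dict(red=140,yellow=115,green=70,blue=70)[col])&(v>30)).astype(np.uint8)')
open('fit.py','w').write(s)
m=open('meas.py').read()
m=m.replace("_=None","").replace("k,lab,st,ce=cv2.connectedComponentsWithStats(cmask(im,col))","mm=cmask(im,col); mm[:105 if n=='top' else 120]=0; mm[330 if n=='top' else 400:]=0; mm[:,:150]=0; k,lab,st,ce=cv2.connectedComponentsWithStats(mm)")
open('meas.py','w').write(m)
E
python3 meas.py
```

```text
top red 1995 sau [ 0.628  -0.1614  0.1517] 0.021 dist 0.648
top red 719 cup [ 0.4607 -0.3439  0.2495] 0.052 dist 0.575
top yellow 2238 sau [0.4653 0.1776 0.    ] 0.035 dist 0.498
top yellow 657 cup [ 0.6275  0.3016 -1.2187] 0.061 dist 0.696
top green 1943 sau [ 0.6377 -0.005   0.2101] 0.024 dist 0.638
top green 550 cup [ 0.6201  0.1421 -0.1973] 0.115 dist 0.636
top blue 2124 sau [ 0.4498 -0.1746  0.1399] 0.022 dist 0.482
top blue 695 cup [ 0.6259 -0.306   5.8039] 0.101 dist 0.697
side red 1937 sau [ 0.6241 -0.1611  0.4723] 0.025 dist 0.645
side red 1684 cup [ 0.4584 -0.3417  0.198 ] 0.079 dist 0.572
side yellow 1685 cup [1.0162 0.1176 5.4287] 1.22 dist 1.023
side yellow 1461 sau [0.4619 0.1757 0.1759] 0.052 dist 0.494
side green 1439 sau [ 0.6341 -0.0047  0.3858] 0.023 dist 0.634
side green 682 cup [ 0.6166  0.1437 -0.2597] 0.097 dist 0.633
side blue 2525 sau [ 0.4471 -0.1746  0.1255] 0.02 dist 0.48
side blue 1187 cup [ 0.6227 -0.3033  5.7025] 0.09 dist 0.693
```

```bash
cat >go.py <<'E'
import sys,numpy as np
from workcell import ctrl
from scipy.spatial.transform import Rotation as Ro
def go(x,y,z,phi):
    s=ctrl.state(); R=Ro.from_quat(s["tool_rot"]).as_matrix(); d=np.array([x,y,z])-s["tool_pos"]
    ph=np.degrees(np.arctan2(R[1,1],R[0,1])); r=(ph-phi+180)%360-180
    print("t",round(s["time_s"],2),"pos",np.round(s["tool_pos"],4),"phi",round(ph,2),"w",round(s["gripper_width"],4),"q6",round(s["q"][5],2))
    print("xyz",np.round(R.T@d/.2,3),"roll",round(r/45,3),"rows",round(max(np.linalg.norm(d)/.0417,abs(r)/7.16),1))
def wpose():
    s=ctrl.state(); T=np.eye(4); T[:3,:3]=Ro.from_quat(s["tool_rot"]).as_matrix(); T[:3,3]=s["tool_pos"]
    return T
def wcam(T):
    c=dict(ctrl.calibration("wrist")); c["pose"]=T@c["mount"]; return c
if __name__=="__main__": go(*map(float,sys.argv[1:5]))
E
python3 go.py .626 .302 .16 110.1
python3 - <<'E'
from fit import *
c=ctrl.calibration("top")
for n,p,z in(("jug",(356,268),.07),("jar",(207,276),.084),("pk",(178,180),.06),("pk",(232,143),.06)): print(n,back(c,p,z))
E
```

```text
t 0.1 pos [0.2504 0.545  0.2306] phi 65.32 w 0.0854 q6 1.35
xyz [-2.214 -0.319  0.353] roll -0.995 rows 10.9
jug [ 0.45801662 -0.00950195]
jar [0.45744587 0.33671044]
pk [0.69699313 0.41211857]
pk [0.78510455 0.27792197]
```

Emit:
{"fn": "jog_arm", "kwargs": {
  "moves": [
    {"x": -0.97,"y": -0.14,"z": 0.15},
    {"x": -0.97,"y": -0.14,"z": 0.15},
    {"x": -0.97,"y": -0.14,"z": 0.15},
    {"x": -0.97,"y": -0.14,"z": 0.15},
    {"x": -0.97,"y": -0.14,"z": 0.15}
  ],
  "grip": -1
}}

```text
invalid input at $.moves[0]: expected keys x, y, z, roll
```

Emit:
{"fn": "jog_arm", "kwargs": {
  "moves": [
    {"x": -0.97,"y": -0.14,"z": 0.15,"roll": -0.6},
    {"x": -0.97,"y": -0.14,"z": 0.15,"roll": -0.6},
    {"x": -0.97,"y": -0.14,"z": 0.15,"roll": -0.6},
    {"x": -0.97,"y": -0.14,"z": 0.15,"roll": -0.6},
    {"x": -0.97,"y": -0.14,"z": 0.15,"roll": -0.6}
  ]
}}

```text
time_s: 0.52
tool_pos: [0.4164, 0.4374, 0.2007]
tool_rot: [-0.024, 1.0, -0.0, -0.0]
ft_force: [1.0, 1.4, -0.5]
gripper_width: 0.0854
grasp_force: 0.0
```

```bash
python3 go.py .626 .302 .16 110.1
```

```text
t 0.52 pos [0.4164 0.4374 0.2007] phi 92.76 w 0.0854 q6 0.55
xyz [-1.014 -0.727  0.203] roll -0.385 rows 6.1
```

Emit:
{"fn": "jog_arm", "kwargs": {
  "moves": [
    {"x": -1,"y": -0.73,"z": 0.2,"roll": -0.385},
    {"x": -1,"y": -0.73,"z": 0.2,"roll": -0.385},
    {"x": -1,"y": -0.73,"z": 0.2,"roll": -0.385},
    {"x": -1,"y": -0.73,"z": 0.2,"roll": -0.385},
    {"x": -1,"y": -0.73,"z": 0.2,"roll": -0.385}
  ]
}}

```text
time_s: 0.93
tool_pos: [0.5859, 0.3237, 0.1676]
tool_rot: [-0.171, 0.985, -0.0, -0.0]
ft_force: [-0.4, 1.3, 0.0]
gripper_width: 0.0854
grasp_force: 0.0
```

```bash
python3 go.py .626 .302 .16 110.1
```

```text
t 0.93 pos [0.5859 0.3237 0.1676] phi 109.66 w 0.0854 q6 -0.03
xyz [-0.152 -0.169  0.038] roll -0.01 rows 1.1
```

Emit:
{"fn": "jog_arm", "kwargs": {
  "moves": [
    {"x": -0.15,"y": -0.17,"z": 0.04,"roll": -0.01},
    {"x": -0.15,"y": -0.17,"z": 0.04,"roll": -0.01},
    {"x": -0.15,"y": -0.17,"z": 0.04,"roll": -0.01}
  ]
}}

```text
time_s: 1.18
tool_pos: [0.6255, 0.301, 0.158]
tool_rot: [-0.173, 0.985, -0.0, -0.001]
ft_force: [-0.0, -0.5, 0.2]
gripper_width: 0.0853
grasp_force: 0.0
```

```bash
cat >wlook.py <<'E'
import sys
from fit import *; from go import *
def look(name,col,kind,p0,z0=0):
    T=wpose(); im=ctrl.snapshot("wrist"); c=wcam(T); cv2.imwrite(f"pics/{name}.png",im[:,:,::-1])
    k,lab,st,ce=cv2.connectedComponentsWithStats(cmask(im,col)); e=proj(c,np.array([[*p0[:2],.03]]))[0]
    i=min([j for j in range(1,k) if st[j,4]>1500],key=lambda j:np.hypot(*(ce[j]-e)))
    m=(lab==i).astype(np.uint8); cn,_=cv2.findContours(m,0,2); f=m*0; cv2.drawContours(f,cn,-1,1,-1)
    r=fit(c,f.astype(np.float32),CUP if kind=="cup" else SAU,p0,z0)
    print(col,kind,"expected px",np.round(e),"blob",np.round(ce[i]),st[i,:5],"fit",np.round(r.x,4),"err",round(r.fun/m.sum(),3))
if __name__=="__main__":
    a=sys.argv; look(a[1],a[2],a[3],[float(a[4]),float(a[5])],float(a[6]) if len(a)>6 else 0)
E
python3 go.py .626 .302 .16 110.1; python3 wlook.py w1 yellow cup .626 .302
```

```text
t 1.18 pos [0.6255 0.301  0.158 ] phi 109.89 w 0.0853 q6 -0.09
xyz [-0.004  0.004 -0.01 ] roll -0.005 rows 0.1
yellow cup expected px [320. 194.] blob [320. 201.] [ 285  157   70  104 4545] fit [0.625  0.3012 5.0595] err 0.069
```

View pics/w1.png

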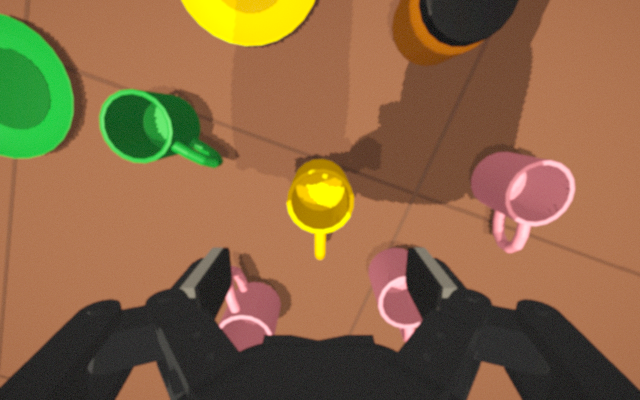

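Emit:
{"fn": "jog_arm", "kwargs": {
  "moves": [
    {"x": 0,"y": 0,"z": 0.4,"roll": 0},
    {"x": 0,"y": 0,"z": 0.55,"roll": 0},
    {"x": 0,"y": 0,"z": 0.68,"roll": 0},
    {"x": 0,"y": 0,"z": 0.68,"roll": 0},
    {"x": 0,"y": 0,"z": 0.68,"roll": 0}
  ]
}}

```text
time_s: 1.65
tool_pos: [0.6204, 0.3036, 0.0208]
tool_rot: [-0.175, 0.985, -0.0, -0.003]
ft_force: [0.2, 0.0, -0.5]
gripper_width: 0.0854
grasp_force: 0.0
```

Emit:
{"fn": "jog_arm", "kwargs": {
  "moves": [
    {"x": 0,"y": 0,"z": 0,"roll": 0},
    {"x": 0,"y": 0,"z": 0,"roll": 0},
    {"x": 0,"y": 0,"z": 0,"roll": 0},
    {"x": 0,"y": 0,"z": 0,"roll": 0},
    {"x": 0,"y": 0,"z": 0,"roll": 0}
  ],
  "grip": 1,
  "newtons": 40
}}

```text
time_s: 2.07
tool_pos: [0.6267, 0.3042, 0.0286]
tool_rot: [-0.175, 0.985, 0.0, 0.003]
ft_force: [-0.4, 0.9, 6.9]
gripper_width: 0.056
grasp_force: 44.3
```

Emit:
{"fn": "jog_arm", "kwargs": {
  "moves": [
    {"x": 0,"y": 0,"z": 0,"roll": 0},
    {"x": 0,"y": 0,"z": 0,"roll": 0},
    {"x": 0,"y": 0,"z": 0,"roll": 0},
    {"x": 0,"y": 0,"z": 0,"roll": 0}
  ]
}}

```text
time_s: 2.4
tool_pos: [0.6267, 0.3042, 0.0286]
tool_rot: [-0.175, 0.985, 0.0, 0.003]
ft_force: [-1.7, 0.1, 8.8]
gripper_width: 0.0556
grasp_force: 44.2
```

Emit:
{"fn": "jog_arm", "kwargs": {
  "moves": [
    {"x": 0,"y": 0,"z": -0.1,"roll": 0},
    {"x": 0,"y": 0,"z": -0.25,"roll": 0},
    {"x": 0,"y": 0,"z": -0.45,"roll": 0},
    {"x": 0,"y": 0,"z": -0.6,"roll": 0},
    {"x": 0,"y": 0,"z": -0.65,"roll": 0}
  ]
}}

```text
time_s: 2.82
tool_pos: [0.6272, 0.3041, 0.163]
tool_rot: [-0.174, 0.985, 0.0, 0.005]
ft_force: [1.7, -0.4, 1.0]
gripper_width: 0.056
grasp_force: 43.1
```

```bash
python3 wlook.py w2 yellow cup .626 .302 .12;  python3 go.py .4636 .1767 .15 110
```

```text
yellow cup expected px [318. 188.] blob [318. 266.] [  251   185   135   157 15975] fit [0.6294 0.3037 5.0556] err 0.203
t 2.87 pos [0.6274 0.3042 0.1627] phi 110.09 w 0.0556 q6 -0.09
xyz [ 0.989 -0.317  0.053] roll 0.002 rows 5.0
```

View pics/w2.png

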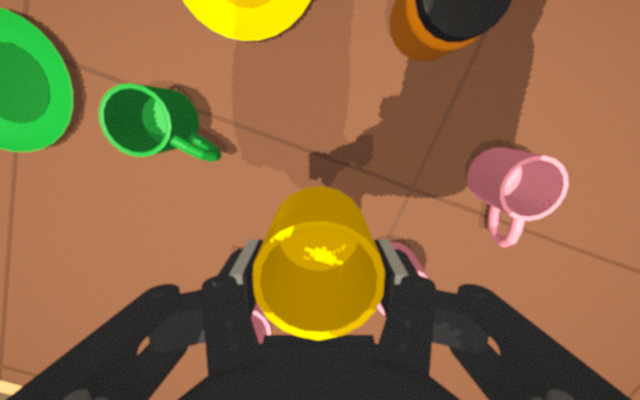

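Emit:
{"fn": "jog_arm", "kwargs": {
  "moves": [
    {"x": 0.2,"y": -0.06,"z": 0.01,"roll": 0},
    {"x": 0.4,"y": -0.12,"z": 0.02,"roll": 0},
    {"x": 0.6,"y": -0.19,"z": 0.03,"roll": 0},
    {"x": 0.8,"y": -0.25,"z": 0.05,"roll": 0},
    {"x": 0.97,"y": -0.31,"z": 0.05,"roll": 0}
  ]
}}

```text
time_s: 3.28
tool_pos: [0.4611, 0.1776, 0.1426]
tool_rot: [-0.175, 0.985, 0.0, -0.001]
ft_force: [-0.1, -1.1, 0.4]
gripper_width: 0.0558
grasp_force: 43.1
```

Emit:
{"fn": "jog_arm", "kwargs": {
  "moves": [
    {"x": 0,"y": 0,"z": 0,"roll": 0},
    {"x": 0,"y": 0,"z": 0,"roll": 0},
    {"x": 0,"y": 0,"z": 0,"roll": 0}
  ]
}}

```text
time_s: 3.53
tool_pos: [0.4641, 0.1785, 0.1447]
tool_rot: [-0.174, 0.985, 0.0, 0.001]
ft_force: [0.2, 0.7, -1.4]
gripper_width: 0.0558
grasp_force: 43.1
```

```bash
 python3 go.py .466 .1776 .05 110; python3 - <<'E'
from wlook import *
T=wpose(); im=ctrl.snapshot("top"); cv2.imwrite("pics/t2.png",im[:,:,::-1]); cv2.imwrite("pics/w3.png",ctrl.snapshot("wrist")[:,:,::-1])
im=ctrl.snapshot("side"); cv2.imwrite("pics/s2.png",im[:,:,::-1])
cv2.imwrite("pics/s2c.png",cv2.resize(im[60:260,140:340,::-1],None,fx=3,fy=3))
E
```

```text
t 3.53 pos [0.4641 0.1785 0.1447] phi 110.06 w 0.0558 q6 -0.25
xyz [-0.007 -0.007  0.473] roll 0.001 rows 2.3
```

View pics/s2c.png

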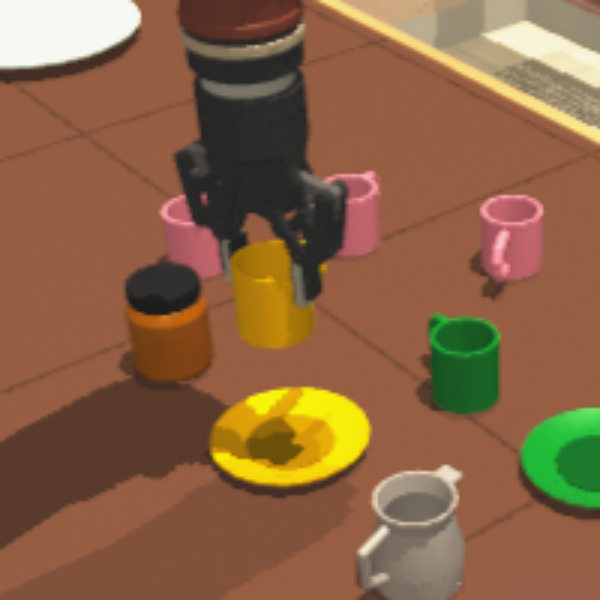

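Emit:
{"fn": "jog_arm", "kwargs": {
  "moves": [
    {"x": -0.007,"y": -0.007,"z": 0.2,"roll": 0},
    {"x": -0.007,"y": -0.007,"z": 0.35,"roll": 0},
    {"x": -0.007,"y": -0.007,"z": 0.45,"roll": 0},
    {"x": -0.007,"y": -0.007,"z": 0.45,"roll": 0},
    {"x": -0.007,"y": -0.007,"z": 0.45,"roll": 0}
  ]
}}

```text
time_s: 4.1
tool_pos: [0.4649, 0.1779, 0.0538]
tool_rot: [-0.175, 0.985, 0.0, -0.001]
ft_force: [-0.9, -0.2, -0.7]
gripper_width: 0.0562
grasp_force: 43.1
```

Emit:
{"fn": "jog_arm", "kwargs": {
  "moves": [
    {"x": 0,"y": 0,"z": 0.03,"roll": 0},
    {"x": 0,"y": 0,"z": 0.06,"roll": 0},
    {"x": 0,"y": 0,"z": 0.08,"roll": 0},
    {"x": 0,"y": 0,"z": 0.08,"roll": 0},
    {"x": 0,"y": 0,"z": 0.08,"roll": 0}
  ]
}}

```text
time_s: 4.52
tool_pos: [0.4654, 0.1776, 0.0385]
tool_rot: [-0.174, 0.985, 0.0, 0.0]
ft_force: [-0.0, -1.1, -0.7]
gripper_width: 0.0563
grasp_force: 43.1
```

```bash
 python3 go.py .466 .1776 .034 110; python3 wlook.py w4 yellow cup .463 .177 .006
```

```text
t 4.52 pos [0.4654 0.1776 0.0385] phi 110.1 w 0.0563 q6 -0.25
xyz [-0.003 -0.001  0.023] roll 0.002 rows 0.1
yellow cup expected px [321. 243.] blob [319. 226.] [  215   125   211   217 32231] fit [0.4676 0.1765 1.1885] err 0.438
```

Emit:
{"fn": "jog_arm", "kwargs": {
  "moves": [
    {"x": 0,"y": 0,"z": 0.01,"roll": 0},
    {"x": 0,"y": 0,"z": 0.02,"roll": 0},
    {"x": 0,"y": 0,"z": 0.02,"roll": 0},
    {"x": 0,"y": 0,"z": 0.02,"roll": 0}
  ]
}}

```text
time_s: 4.9
tool_pos: [0.4652, 0.1776, 0.0343]
tool_rot: [-0.174, 0.985, 0.0, -0.0]
ft_force: [-0.1, -0.3, -1.6]
gripper_width: 0.0556
grasp_force: 43.1
```

Emit:
{"fn": "jog_arm", "kwargs": {
  "moves": [
    {"x": 0,"y": 0,"z": 0.01,"roll": 0},
    {"x": 0,"y": 0,"z": 0.015,"roll": 0},
    {"x": 0,"y": 0,"z": 0.015,"roll": 0}
  ]
}}

```text
time_s: 5.15
tool_pos: [0.4655, 0.1776, 0.0336]
tool_rot: [-0.175, 0.985, -0.0, 0.0]
ft_force: [-11.7, -2.2, 21.7]
gripper_width: 0.0558
grasp_force: 45.8
```

Emit:
{"fn": "jog_arm", "kwargs": {
  "moves": [
    {"x": 0,"y": 0,"z": -0.013,"roll": 0},
    {"x": 0,"y": 0,"z": -0.013,"roll": 0}
  ]
}}

```text
time_s: 5.32
tool_pos: [0.4658, 0.1777, 0.0346]
tool_rot: [-0.174, 0.985, -0.0, 0.001]
ft_force: [1.1, -1.0, -1.2]
gripper_width: 0.0558
grasp_force: 43.3
```

Emit:
{"fn": "jog_arm", "kwargs": {
  "moves": [
    {"x": 0,"y": 0,"z": 0,"roll": 0},
    {"x": 0,"y": 0,"z": 0,"roll": 0},
    {"x": 0,"y": 0,"z": 0,"roll": 0},
    {"x": 0,"y": 0,"z": 0,"roll": 0},
    {"x": 0,"y": 0,"z": 0,"roll": 0}
  ],
  "grip": -1
}}

```text
time_s: 5.73
tool_pos: [0.4652, 0.1776, 0.0338]
tool_rot: [-0.174, 0.985, 0.0, -0.0]
ft_force: [-0.8, 0.0, 0.2]
gripper_width: 0.0852
grasp_force: 0.0
```

Emit:
{"fn": "jog_arm", "kwargs": {
  "moves": [
    {"x": 0,"y": 0,"z": -0.1,"roll": 0},
    {"x": 0,"y": 0,"z": -0.25,"roll": 0},
    {"x": 0,"y": 0,"z": -0.45,"roll": 0},
    {"x": 0,"y": 0,"z": -0.62,"roll": 0},
    {"x": 0,"y": 0,"z": -0.62,"roll": 0}
  ]
}}

```text
time_s: 6.15
tool_pos: [0.4685, 0.178, 0.1653]
tool_rot: [-0.174, 0.985, -0.0, 0.005]
ft_force: [0.6, 0.6, 0.2]
gripper_width: 0.0855
grasp_force: 0.0
```

```bash
python3 go.py .6184 .143 .16 -13; python3 wlook.py w5 yellow cup .464 .177 .005
```

```text
t 6.15 pos [0.4685 0.178  0.1653] phi 110.1 w 0.0855 q6 -0.25
xyz [-0.644 -0.422  0.034] roll 2.735 rows 17.2
yellow cup expected px [321. 185.] blob [320. 178.] [  257   115   127   139 12668] fit [0.4647 0.1938 3.4582] err 0.611
```

View pics/w5.png

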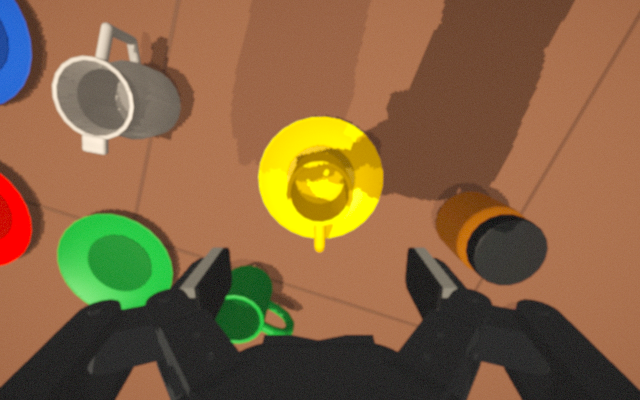

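```bash
cat >chk.py <<'E'
import sys
from wlook import *
def chk(name,col,p0):
    T=wpose(); c=wcam(T); im=ctrl.snapshot("wrist")
    k,lab,st,ce=cv2.connectedComponentsWithStats(cmask(im,col)); e=proj(c,np.array([[*p0,.01]]))[0]
    i=min([j for j in range(1,k) if st[j,4]>1500],key=lambda j:np.hypot(*(ce[j]-e)))
    m=(lab==i).astype(np.uint8); cn,_=cv2.findContours(m,0,2); f=m*0; cv2.drawContours(f,cn,-1,1,-1)
    f=cv2.morphologyEx(f,cv2.MORPH_OPEN,cv2.getStructuringElement(2,(31,31)))
    r=fit(c,f.astype(np.float32),SAU,p0); print("saucer",np.round(r.x[:2],4),"err",round(r.fun/f.sum(),3))
    o=cv2.resize(im[:,:,::-1],None,fx=4,fy=4,interpolation=cv2.INTER_CUBIC)
    for ra,z in((.064,.013),(.029,.065),(.025,.065)):
        uv=proj(c,ring(ra,z)+[r.x[0],r.x[1],0]); cv2.polylines(o,[np.round((uv+.5)*4).astype(np.int32)],True,(255,0,255),1)
    x,y=(ce[i]*4).astype(int); cv2.imwrite(f"pics/{name}.png",o[max(0,y-300):y+300,max(0,x-300):x+300])
chk(sys.argv[1],sys.argv[2],[float(sys.argv[3]),float(sys.argv[4])])
E
python3 chk.py c1 yellow .464 .177
```

```text
saucer [0.4634 0.1765] err 0.029
```

View pics/c1.png

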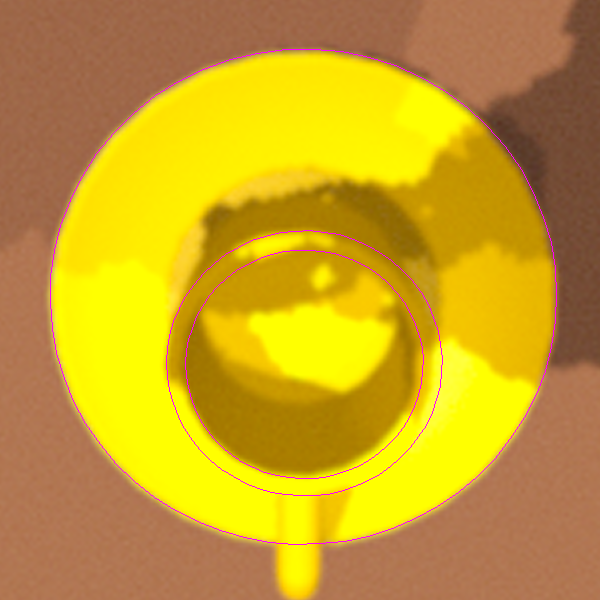

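Emit:
{"fn": "jog_arm", "kwargs": {
  "moves": [
    {"x": -0.64,"y": -0.42,"z": 0.03,"roll": -0.78},
    {"x": -0.64,"y": -0.42,"z": 0.03,"roll": -0.78},
    {"x": -0.64,"y": -0.42,"z": 0.03,"roll": -0.78},
    {"x": -0.64,"y": -0.42,"z": 0.03,"roll": -0.78},
    {"x": -0.64,"y": -0.42,"z": 0.03,"roll": -0.78}
  ]
}}

```text
time_s: 6.67
tool_pos: [0.617, 0.1405, 0.1475]
tool_rot: [-0.465, 0.885, 0.001, -0.002]
ft_force: [0.7, -0.1, -0.5]
gripper_width: 0.0851
grasp_force: 0.0
```

Emit:
{"fn": "jog_arm", "kwargs": {
  "moves": [
    {"x": 0,"y": 0,"z": 0,"roll": -0.485},
    {"x": 0,"y": 0,"z": 0,"roll": -0.485},
    {"x": 0,"y": 0,"z": 0,"roll": -0.485},
    {"x": 0,"y": 0,"z": 0,"roll": -0.485},
    {"x": 0,"y": 0,"z": 0,"roll": -0.485}
  ]
}}

```text
time_s: 7.08
tool_pos: [0.6137, 0.1427, 0.1506]
tool_rot: [-0.621, 0.784, 0.001, -0.001]
ft_force: [-0.4, 0.4, -0.4]
gripper_width: 0.0857
grasp_force: 0.0
```

```bash
python3 wlook.py w6 green cup .6184 .143; python3 go.py .6184 .143 .026 167
```

```text
green cup expected px [313. 197.] blob [314. 202.] [ 279  161   70  102 4301] fit [0.6171 0.1417 6.0779] err 0.08
t 7.13 pos [0.6138 0.1427 0.1509] phi 166.77 w 0.0853 q6 -1.32
xyz [-0.007 -0.023  0.624] roll -0.005 rows 3.0
```

Emit:
{"fn": "jog_arm", "kwargs": {
  "moves": [
    {"x": 0,"y": -0.018,"z": 0.35,"roll": -0.03},
    {"x": 0,"y": -0.018,"z": 0.5,"roll": -0.03},
    {"x": 0,"y": -0.018,"z": 0.63,"roll": -0.03},
    {"x": 0,"y": -0.018,"z": 0.63,"roll": -0.03},
    {"x": 0,"y": -0.018,"z": 0.63,"roll": -0.03}
  ]
}}

```text
time_s: 7.55
tool_pos: [0.6153, 0.1419, 0.0238]
tool_rot: [-0.631, 0.776, 0.002, -0.002]
ft_force: [0.4, -0.6, 1.5]
gripper_width: 0.0856
grasp_force: 0.0
```

Emit:
{"fn": "jog_arm", "kwargs": {
  "moves": [
    {"x": 0,"y": 0,"z": 0,"roll": 0},
    {"x": 0,"y": 0,"z": 0,"roll": 0},
    {"x": 0,"y": 0,"z": 0,"roll": 0},
    {"x": 0,"y": 0,"z": 0,"roll": 0},
    {"x": 0,"y": 0,"z": 0,"roll": 0}
  ],
  "grip": 1
}}

```text
time_s: 7.97
tool_pos: [0.6202, 0.142, 0.0297]
tool_rot: [-0.632, 0.775, -0.002, 0.002]
ft_force: [-0.7, -0.5, 8.5]
gripper_width: 0.0557
grasp_force: 43.8
```

Emit:
{"fn": "jog_arm", "kwargs": {
  "moves": [
    {"x": 0,"y": 0,"z": 0,"roll": 0},
    {"x": 0,"y": 0,"z": 0,"roll": 0},
    {"x": 0,"y": 0,"z": 0,"roll": 0},
    {"x": 0,"y": 0,"z": 0,"roll": 0}
  ]
}}

```text
time_s: 8.3
tool_pos: [0.6202, 0.142, 0.0297]
tool_rot: [-0.632, 0.775, -0.002, 0.002]
ft_force: [0.1, 0.1, 9.2]
gripper_width: 0.0556
grasp_force: 43.8
```

```bash
python3 go.py .6171 .1417 .026 168.2
```

```text
t 8.3 pos [0.6202 0.142  0.0297] phi 168.34 w 0.0556 q6 -1.35
xyz [0.004 0.015 0.019] roll 0.003 rows 0.1
```

Emit:
{"fn": "jog_arm", "kwargs": {
  "moves": [
    {"x": 0,"y": 0,"z": -0.1,"roll": 0},
    {"x": 0,"y": 0,"z": -0.25,"roll": 0},
    {"x": 0,"y": 0,"z": -0.45,"roll": 0},
    {"x": 0,"y": 0,"z": -0.6,"roll": 0},
    {"x": 0,"y": 0,"z": -0.6,"roll": 0}
  ]
}}

```text
time_s: 8.72
tool_pos: [0.622, 0.142, 0.1559]
tool_rot: [-0.632, 0.775, -0.004, 0.005]
ft_force: [0.4, -0.3, -0.1]
gripper_width: 0.0557
grasp_force: 43.6
```

```bash
python3 go.py .636 -.004 .15 168.2
```

```text
t 8.72 pos [0.622  0.142  0.1559] phi 168.35 w 0.0557 q6 -1.35
xyz [ 0.701 -0.216  0.03 ] roll 0.003 rows 3.5
```

Emit:
{"fn": "jog_arm", "kwargs": {
  "moves": [
    {"x": 0.18,"y": -0.05,"z": 0.01,"roll": 0},
    {"x": 0.36,"y": -0.11,"z": 0.02,"roll": 0},
    {"x": 0.54,"y": -0.17,"z": 0.03,"roll": 0},
    {"x": 0.7,"y": -0.216,"z": 0.03,"roll": 0},
    {"x": 0.7,"y": -0.216,"z": 0.03,"roll": 0}
  ]
}}

```text
time_s: 9.13
tool_pos: [0.6328, -0.0099, 0.1409]
tool_rot: [-0.63, 0.777, -0.002, 0.0]
ft_force: [-0.2, 1.0, -1.3]
gripper_width: 0.0558
grasp_force: 43.5
```

Emit:
{"fn": "jog_arm", "kwargs": {
  "moves": [
    {"x": 0,"y": 0,"z": 0.1,"roll": 0},
    {"x": 0,"y": 0,"z": 0.25,"roll": 0},
    {"x": 0,"y": 0,"z": 0.4,"roll": 0},
    {"x": 0,"y": 0,"z": 0.4,"roll": 0},
    {"x": 0,"y": 0,"z": 0.4,"roll": 0}
  ]
}}

```text
time_s: 9.55
tool_pos: [0.6309, -0.0037, 0.0595]
tool_rot: [-0.632, 0.775, 0.001, -0.001]
ft_force: [-0.6, -0.8, -0.5]
gripper_width: 0.0559
grasp_force: 43.4
```

```bash
python3 go.py .636 -.004 .035 168.2
```

```text
t 9.55 pos [ 0.6309 -0.0037  0.0595] phi 168.36 w 0.0559 q6 -1.58
xyz [-0.004 -0.026  0.122] roll 0.003 rows 0.6
```

Emit:
{"fn": "jog_arm", "kwargs": {
  "moves": [
    {"x": -0.004,"y": -0.02,"z": 0.04,"roll": 0},
    {"x": -0.004,"y": -0.02,"z": 0.08,"roll": 0},
    {"x": -0.004,"y": -0.02,"z": 0.11,"roll": 0},
    {"x": -0.004,"y": -0.02,"z": 0.11,"roll": 0},
    {"x": -0.004,"y": -0.02,"z": 0.11,"roll": 0}
  ]
}}

```text
time_s: 9.97
tool_pos: [0.6359, -0.0039, 0.0379]
tool_rot: [-0.632, 0.775, 0.0, -0.0]
ft_force: [0.1, 0.3, -1.0]
gripper_width: 0.0558
grasp_force: 43.5
```

```bash
python3 go.py .636 -.004 .035 168.2
```

```text
t 9.97 pos [ 0.6359 -0.0039  0.0379] phi 168.37 w 0.0558 q6 -1.58
xyz [ 0.    -0.001  0.015] roll 0.004 rows 0.1
```

Emit:
{"fn": "jog_arm", "kwargs": {
  "moves": [
    {"x": 0,"y": 0,"z": 0.008,"roll": 0},
    {"x": 0,"y": 0,"z": 0.013,"roll": 0},
    {"x": 0,"y": 0,"z": 0.013,"roll": 0}
  ]
}}

```text
time_s: 10.22
tool_pos: [0.6361, -0.004, 0.0354]
tool_rot: [-0.632, 0.775, -0.0, 0.0]
ft_force: [0.0, -0.1, -2.6]
gripper_width: 0.0557
grasp_force: 43.5
```

Emit:
{"fn": "jog_arm", "kwargs": {
  "moves": [
    {"x": 0,"y": 0,"z": 0,"roll": 0},
    {"x": 0,"y": 0,"z": 0,"roll": 0},
    {"x": 0,"y": 0,"z": 0,"roll": 0},
    {"x": 0,"y": 0,"z": 0,"roll": 0},
    {"x": 0,"y": 0,"z": 0,"roll": 0}
  ],
  "grip": -1
}}

```text
time_s: 10.63
tool_pos: [0.6361, -0.004, 0.0355]
tool_rot: [-0.632, 0.775, -0.0, 0.0]
ft_force: [-0.7, -0.2, 0.1]
gripper_width: 0.0854
grasp_force: 0.0
```

Emit:
{"fn": "jog_arm", "kwargs": {
  "moves": [
    {"x": 0,"y": 0,"z": -0.1,"roll": 0},
    {"x": 0,"y": 0,"z": -0.25,"roll": 0},
    {"x": 0,"y": 0,"z": -0.45,"roll": 0},
    {"x": 0,"y": 0,"z": -0.6,"roll": 0},
    {"x": 0,"y": 0,"z": -0.6,"roll": 0}
  ]
}}

```text
time_s: 11.05
tool_pos: [0.6393, -0.0046, 0.1634]
tool_rot: [-0.632, 0.775, -0.004, 0.003]
ft_force: [0.8, -0.7, 0.3]
gripper_width: 0.0854
grasp_force: 0.0
```

```bash
python3 chk.py c2 green .636 -.005; python3 go.py .6243 -.3047 .155 149.5
```

```text
saucer [ 0.6363 -0.0052] err 0.022
t 11.1 pos [ 0.6384 -0.0045  0.1599] phi 168.37 w 0.085 q6 -1.58
xyz [ 1.484 -0.234  0.026] roll 0.419 rows 7.2
```

View pics/c2.png

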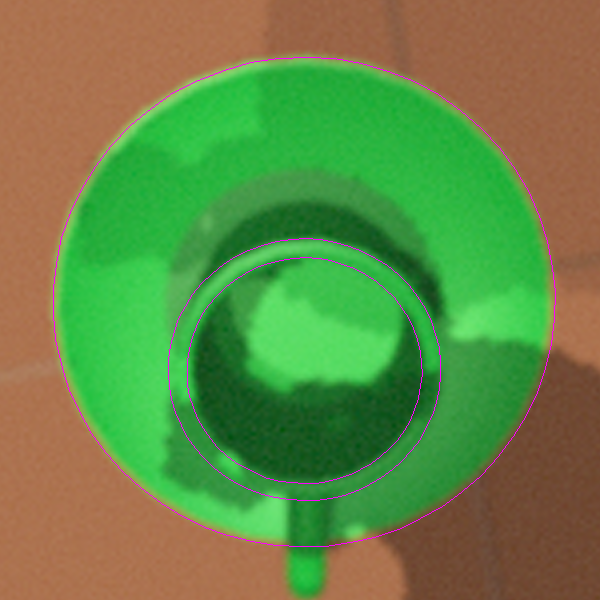

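Green is centred to about 1 mm. Blue next.

Emit:
{"fn": "jog_arm", "kwargs": {
  "moves": [
    {"x": 0.97,"y": -0.15,"z": 0.02,"roll": 0},
    {"x": 0.97,"y": -0.15,"z": 0.02,"roll": 0},
    {"x": 0.97,"y": -0.15,"z": 0.02,"roll": 0},
    {"x": 0.97,"y": -0.15,"z": 0.02,"roll": 0},
    {"x": 0.97,"y": -0.15,"z": 0.02,"roll": 0}
  ]
}}

```text
time_s: 11.52
tool_pos: [0.6252, -0.2031, 0.1497]
tool_rot: [-0.631, 0.776, 0.001, -0.0]
ft_force: [-0.2, 0.3, -0.2]
gripper_width: 0.0855
grasp_force: 0.0
```

Emit:
{"fn": "jog_arm", "kwargs": {
  "moves": [
    {"x": 0.51,"y": -0.08,"z": 0,"roll": 0.42},
    {"x": 0.51,"y": -0.08,"z": 0,"roll": 0.42},
    {"x": 0.51,"y": -0.08,"z": 0,"roll": 0.42},
    {"x": 0.51,"y": -0.08,"z": 0,"roll": 0.42},
    {"x": 0.51,"y": -0.08,"z": 0,"roll": 0.42}
  ]
}}

```text
time_s: 11.93
tool_pos: [0.6205, -0.3039, 0.1496]
tool_rot: [-0.495, 0.869, 0.001, -0.0]
ft_force: [0.0, 1.1, -0.2]
gripper_width: 0.0857
grasp_force: 0.0
```

```bash
python3 wlook.py w7 blue cup .6243 -.3047; python3 go.py .6243 -.3047 .025 149.5
```

```text
blue cup expected px [314. 197.] blob [315. 203.] [ 281  162   69  102 4323] fit [ 0.6231 -0.3048  5.7765] err 0.082
t 11.98 pos [ 0.6209 -0.3027  0.15  ] phi 149.53 w 0.0855 q6 -1.68
xyz [ 0.    -0.021  0.625] roll 0.001 rows 3.0
```

Emit:
{"fn": "jog_arm", "kwargs": {
  "moves": [
    {"x": 0.003,"y": -0.016,"z": 0.35,"roll": -0.03},
    {"x": 0.003,"y": -0.016,"z": 0.5,"roll": -0.03},
    {"x": 0.003,"y": -0.016,"z": 0.63,"roll": -0.03},
    {"x": 0.003,"y": -0.016,"z": 0.63,"roll": -0.03},
    {"x": 0.003,"y": -0.016,"z": 0.63,"roll": -0.03}
  ]
}}

```text
time_s: 12.4
tool_pos: [0.6221, -0.3023, 0.0229]
tool_rot: [-0.507, 0.862, 0.003, -0.001]
ft_force: [-0.0, -0.0, 0.4]
gripper_width: 0.0855
grasp_force: 0.0
```

Emit:
{"fn": "jog_arm", "kwargs": {
  "moves": [
    {"x": 0,"y": 0,"z": 0,"roll": 0},
    {"x": 0,"y": 0,"z": 0,"roll": 0},
    {"x": 0,"y": 0,"z": 0,"roll": 0},
    {"x": 0,"y": 0,"z": 0,"roll": 0},
    {"x": 0,"y": 0,"z": 0,"roll": 0}
  ],
  "grip": 1
}}

```text
time_s: 12.82
tool_pos: [0.6259, -0.3064, 0.0295]
tool_rot: [-0.506, 0.862, -0.002, 0.001]
ft_force: [0.3, 1.5, 8.1]
gripper_width: 0.056
grasp_force: 43.8
```

Emit:
{"fn": "jog_arm", "kwargs": {
  "moves": [
    {"x": 0,"y": 0,"z": 0,"roll": 0},
    {"x": 0,"y": 0,"z": 0,"roll": 0},
    {"x": 0,"y": 0,"z": 0,"roll": 0},
    {"x": 0,"y": 0,"z": 0,"roll": 0}
  ]
}}

```text
time_s: 13.15
tool_pos: [0.6259, -0.3064, 0.0295]
tool_rot: [-0.506, 0.862, -0.002, 0.001]
ft_force: [-0.1, 1.5, 8.2]
gripper_width: 0.0559
grasp_force: 43.8
```

Emit:
{"fn": "jog_arm", "kwargs": {
  "moves": [
    {"x": 0,"y": 0,"z": -0.1,"roll": 0},
    {"x": 0,"y": 0,"z": -0.25,"roll": 0},
    {"x": 0,"y": 0,"z": -0.45,"roll": 0},
    {"x": 0,"y": 0,"z": -0.63,"roll": 0},
    {"x": 0,"y": 0,"z": -0.63,"roll": 0}
  ]
}}

```text
time_s: 13.57
tool_pos: [0.6273, -0.3079, 0.163]
tool_rot: [-0.506, 0.862, -0.007, 0.003]
ft_force: [1.0, -0.1, -0.7]
gripper_width: 0.0558
grasp_force: 43.6
```

```bash
python3 go.py .449 -.174 .15 151
```

```text
t 13.57 pos [ 0.6273 -0.3079  0.163 ] phi 150.83 w 0.0558 q6 -1.7
xyz [-0.15   1.106  0.049] roll -0.004 rows 5.4
```

Emit:
{"fn": "jog_arm", "kwargs": {
  "moves": [
    {"x": -0.03,"y": 0.2,"z": 0.02,"roll": 0},
    {"x": -0.06,"y": 0.4,"z": 0.03,"roll": 0},
    {"x": -0.08,"y": 0.6,"z": 0.04,"roll": 0},
    {"x": -0.11,"y": 0.8,"z": 0.05,"roll": 0},
    {"x": -0.135,"y": 0.98,"z": 0.05,"roll": 0}
  ]
}}

```text
time_s: 13.98
tool_pos: [0.4645, -0.185, 0.1419]
tool_rot: [-0.506, 0.862, -0.001, 0.0]
ft_force: [-0.1, 1.3, -0.1]
gripper_width: 0.056
grasp_force: 43.6
```

Emit:
{"fn": "jog_arm", "kwargs": {
  "moves": [
    {"x": -0.015,"y": 0.12,"z": 0,"roll": 0},
    {"x": -0.015,"y": 0.12,"z": 0.1,"roll": 0},
    {"x": -0.015,"y": 0.12,"z": 0.25,"roll": 0},
    {"x": -0.015,"y": 0.12,"z": 0.35,"roll": 0},
    {"x": -0.015,"y": 0.12,"z": 0.35,"roll": 0}
  ]
}}

```text
time_s: 14.4
tool_pos: [0.4449, -0.1707, 0.0688]
tool_rot: [-0.506, 0.862, 0.001, -0.001]
ft_force: [-1.0, 0.1, -2.2]
gripper_width: 0.0558
grasp_force: 43.6
```

Emit:
{"fn": "jog_arm", "kwargs": {
  "moves": [
    {"x": 0,"y": 0,"z": 0,"roll": 0},
    {"x": 0,"y": 0,"z": 0,"roll": 0}
  ]
}}

```text
time_s: 14.57
tool_pos: [0.4473, -0.1726, 0.0735]
tool_rot: [-0.506, 0.862, -0.001, 0.001]
ft_force: [0.2, -0.4, -0.6]
gripper_width: 0.0559
grasp_force: 43.6
```

```bash
python3 go.py .449 -.175 .0365 151
```

```text
t 14.57 pos [ 0.4473 -0.1726  0.0735] phi 150.82 w 0.0559 q6 -1.7
xyz [ 0.006 -0.013  0.185] roll -0.004 rows 0.9
```

Emit:
{"fn": "jog_arm", "kwargs": {
  "moves": [
    {"x": 0.006,"y": -0.013,"z": 0.06,"roll": 0},
    {"x": 0.006,"y": -0.013,"z": 0.12,"roll": 0},
    {"x": 0.006,"y": -0.013,"z": 0.165,"roll": 0},
    {"x": 0.006,"y": -0.013,"z": 0.165,"roll": 0},
    {"x": 0.006,"y": -0.013,"z": 0.165,"roll": 0}
  ]
}}

```text
time_s: 14.98
tool_pos: [0.4474, -0.1736, 0.0373]
tool_rot: [-0.506, 0.862, 0.001, -0.0]
ft_force: [-0.8, -0.6, -1.2]
gripper_width: 0.056
grasp_force: 43.8
```

```bash
python3 go.py .449 -.175 .0352 151
```

```text
t 14.98 pos [ 0.4474 -0.1736  0.0373] phi 150.82 w 0.056 q6 -1.71
xyz [ 0.002 -0.011  0.01 ] roll -0.004 rows 0.1
```

Emit:
{"fn": "jog_arm", "kwargs": {
  "moves": [
    {"x": 0.002,"y": -0.008,"z": 0.005,"roll": 0},
    {"x": 0.002,"y": -0.008,"z": 0.01,"roll": 0},
    {"x": 0.002,"y": -0.008,"z": 0.01,"roll": 0}
  ]
}}

```text
time_s: 15.23
tool_pos: [0.4495, -0.1755, 0.0366]
tool_rot: [-0.506, 0.862, -0.0, 0.0]
ft_force: [-0.1, 0.2, -1.7]
gripper_width: 0.0557
grasp_force: 43.8
```

Emit:
{"fn": "jog_arm", "kwargs": {
  "moves": [
    {"x": 0,"y": 0,"z": 0,"roll": 0},
    {"x": 0,"y": 0,"z": 0,"roll": 0},
    {"x": 0,"y": 0,"z": 0,"roll": 0},
    {"x": 0,"y": 0,"z": 0,"roll": 0},
    {"x": 0,"y": 0,"z": 0,"roll": 0}
  ],
  "grip": -1
}}

```text
time_s: 15.65
tool_pos: [0.4494, -0.1754, 0.0365]
tool_rot: [-0.506, 0.862, -0.0, 0.0]
ft_force: [-0.1, 0.7, 1.1]
gripper_width: 0.0857
grasp_force: 0.0
```

Emit:
{"fn": "jog_arm", "kwargs": {
  "moves": [
    {"x": 0,"y": 0,"z": -0.1,"roll": 0},
    {"x": 0,"y": 0,"z": -0.25,"roll": 0},
    {"x": 0,"y": 0,"z": -0.45,"roll": 0},
    {"x": 0,"y": 0,"z": -0.6,"roll": 0},
    {"x": 0,"y": 0,"z": -0.6,"roll": 0}
  ]
}}

```text
time_s: 16.07
tool_pos: [0.4517, -0.1771, 0.1632]
tool_rot: [-0.506, 0.862, -0.004, 0.002]
ft_force: [1.0, -0.1, 1.6]
gripper_width: 0.0855
grasp_force: 0.0
```

```bash
python3 chk.py c3 blue .449 -.175; python3 go.py .4596 -.3428 .155 192.6
```

```text
saucer [ 0.4484 -0.1751] err 0.022
t 16.12 pos [ 0.451  -0.1766  0.1602] phi 150.82 w 0.0854 q6 -1.71
xyz [ 0.705 -0.442  0.029] roll -0.928 rows 5.8
```

View pics/c3.png

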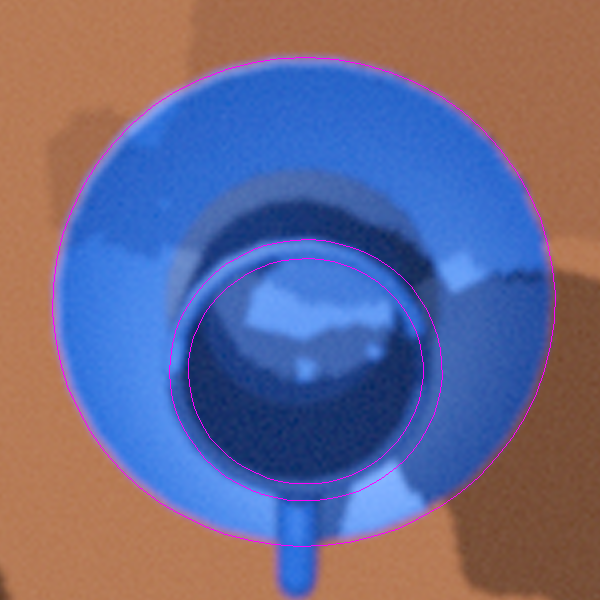

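Emit:
{"fn": "jog_arm", "kwargs": {
  "moves": [
    {"x": 0.7,"y": -0.44,"z": 0.02,"roll": -0.7},
    {"x": 0.7,"y": -0.44,"z": 0.02,"roll": -0.7},
    {"x": 0.7,"y": -0.44,"z": 0.02,"roll": -0.7},
    {"x": 0.7,"y": -0.44,"z": 0.02,"roll": -0.7},
    {"x": 0.7,"y": -0.44,"z": 0.02,"roll": -0.7}
  ]
}}

```text
time_s: 16.53
tool_pos: [0.4566, -0.346, 0.1493]
tool_rot: [0.722, -0.692, -0.001, 0.001]
ft_force: [-0.2, -0.1, -0.1]
gripper_width: 0.0855
grasp_force: 0.0
```

Emit:
{"fn": "jog_arm", "kwargs": {
  "moves": [
    {"x": 0,"y": 0,"z": 0,"roll": -0.22},
    {"x": 0,"y": 0,"z": 0,"roll": -0.22},
    {"x": 0,"y": 0,"z": 0,"roll": -0.22},
    {"x": 0,"y": 0,"z": 0,"roll": -0.22}
  ]
}}

```text
time_s: 16.87
tool_pos: [0.4575, -0.3401, 0.1514]
tool_rot: [0.778, -0.629, -0.001, -0.0]
ft_force: [-0.3, -1.2, 0.7]
gripper_width: 0.0851
grasp_force: 0.0
```

```bash
python3 wlook.py w8 red cup .4596 -.3428; python3 go.py .4596 -.3428 .025 192.6
```

```text
red cup expected px [316. 192.] blob [317. 199.] [ 282  157   70  103 4384] fit [ 0.4587 -0.3427  6.5298] err 0.059
t 16.92 pos [ 0.4576 -0.3401  0.1517] phi -167.9 w 0.0858 q6 -2.65
xyz [ 0.016 -0.007  0.633] roll -0.011 rows 3.0
```

Emit:
{"fn": "jog_arm", "kwargs": {
  "moves": [
    {"x": 0.016,"y": -0.003,"z": 0.35,"roll": -0.045},
    {"x": 0.016,"y": -0.003,"z": 0.5,"roll": -0.045},
    {"x": 0.016,"y": -0.003,"z": 0.635,"roll": -0.045},
    {"x": 0.016,"y": -0.003,"z": 0.635,"roll": -0.045},
    {"x": 0.016,"y": -0.003,"z": 0.635,"roll": -0.045}
  ]
}}

```text
time_s: 17.33
tool_pos: [0.4576, -0.3414, 0.0234]
tool_rot: [0.789, -0.614, -0.003, -0.001]
ft_force: [0.4, 0.0, 0.4]
gripper_width: 0.0854
grasp_force: 0.0
```

Emit:
{"fn": "jog_arm", "kwargs": {
  "moves": [
    {"x": 0,"y": 0,"z": 0,"roll": 0},
    {"x": 0,"y": 0,"z": 0,"roll": 0},
    {"x": 0,"y": 0,"z": 0,"roll": 0},
    {"x": 0,"y": 0,"z": 0,"roll": 0},
    {"x": 0,"y": 0,"z": 0,"roll": 0}
  ],
  "grip": 1
}}

```text
time_s: 17.75
tool_pos: [0.4607, -0.3452, 0.0288]
tool_rot: [0.789, -0.614, 0.003, 0.001]
ft_force: [-0.7, 0.3, 7.7]
gripper_width: 0.0562
grasp_force: 44.1
```

Emit:
{"fn": "jog_arm", "kwargs": {
  "moves": [
    {"x": 0,"y": 0,"z": 0,"roll": 0},
    {"x": 0,"y": 0,"z": 0,"roll": 0},
    {"x": 0,"y": 0,"z": 0,"roll": 0},
    {"x": 0,"y": 0,"z": 0,"roll": 0}
  ]
}}

```text
time_s: 18.08
tool_pos: [0.4607, -0.3453, 0.0288]
tool_rot: [0.789, -0.614, 0.003, 0.001]
ft_force: [-0.5, 0.9, 7.5]
gripper_width: 0.056
grasp_force: 44.1
```

Emit:
{"fn": "jog_arm", "kwargs": {
  "moves": [
    {"x": 0,"y": 0,"z": -0.1,"roll": 0},
    {"x": 0,"y": 0,"z": -0.25,"roll": 0},
    {"x": 0,"y": 0,"z": -0.45,"roll": 0},
    {"x": 0,"y": 0,"z": -0.64,"roll": 0},
    {"x": 0,"y": 0,"z": -0.64,"roll": 0}
  ]
}}

```text
time_s: 18.5
tool_pos: [0.462, -0.3467, 0.1639]
tool_rot: [0.789, -0.614, 0.007, 0.001]
ft_force: [1.3, -0.5, -1.6]
gripper_width: 0.0559
grasp_force: 43.5
```

```bash
python3 go.py .626 -.161 .155 194.1
```

```text
t 18.5 pos [ 0.462  -0.3467  0.1639] phi -165.76 w 0.0559 q6 -2.69
xyz [-0.699 -1.023  0.042] roll 0.003 rows 5.9
```

Emit:
{"fn": "jog_arm", "kwargs": {
  "moves": [
    {"x": -0.11,"y": -0.16,"z": 0.01,"roll": 0},
    {"x": -0.22,"y": -0.33,"z": 0.02,"roll": 0},
    {"x": -0.33,"y": -0.49,"z": 0.03,"roll": 0},
    {"x": -0.44,"y": -0.65,"z": 0.04,"roll": 0},
    {"x": -0.55,"y": -0.81,"z": 0.04,"roll": 0}
  ]
}}

```text
time_s: 18.92
tool_pos: [0.5905, -0.1957, 0.1466]
tool_rot: [0.789, -0.614, 0.001, -0.0]
ft_force: [0.6, -1.0, -1.4]
gripper_width: 0.056
grasp_force: 43.5
```

Emit:
{"fn": "jog_arm", "kwargs": {
  "moves": [
    {"x": -0.13,"y": -0.21,"z": 0,"roll": 0},
    {"x": -0.13,"y": -0.21,"z": 0,"roll": 0},
    {"x": -0.13,"y": -0.21,"z": 0.15,"roll": 0},
    {"x": -0.13,"y": -0.21,"z": 0.33,"roll": 0},
    {"x": -0.13,"y": -0.21,"z": 0.33,"roll": 0}
  ]
}}

```text
time_s: 19.33
tool_pos: [0.6204, -0.1596, 0.0733]
tool_rot: [0.789, -0.614, -0.004, 0.001]
ft_force: [-1.8, 1.0, -4.1]
gripper_width: 0.0559
grasp_force: 43.7
```

Emit:
{"fn": "jog_arm", "kwargs": {
  "moves": [
    {"x": 0,"y": 0,"z": 0,"roll": 0},
    {"x": 0,"y": 0,"z": 0,"roll": 0},
    {"x": 0,"y": 0,"z": 0,"roll": 0}
  ]
}}

```text
time_s: 19.58
tool_pos: [0.6247, -0.1625, 0.0826]
tool_rot: [0.789, -0.614, 0.002, -0.0]
ft_force: [-0.2, 0.5, -1.9]
gripper_width: 0.0557
grasp_force: 43.8
```

```bash
python3 go.py .626 -.163 .036 194.1
```

```text
t 19.58 pos [ 0.6247 -0.1625  0.0826] phi -165.79 w 0.0557 q6 -2.28
xyz [ 0.003 -0.005  0.233] roll 0.003 rows 1.1
```

Emit:
{"fn": "jog_arm", "kwargs": {
  "moves": [
    {"x": 0.003,"y": -0.005,"z": 0.07,"roll": 0},
    {"x": 0.003,"y": -0.005,"z": 0.14,"roll": 0},
    {"x": 0.003,"y": -0.005,"z": 0.19,"roll": 0},
    {"x": 0.003,"y": -0.005,"z": 0.21,"roll": 0},
    {"x": 0.003,"y": -0.005,"z": 0.21,"roll": 0}
  ]
}}

```text
time_s: 20.0
tool_pos: [0.6233, -0.1612, 0.0353]
tool_rot: [0.789, -0.614, -0.001, 0.0]
ft_force: [-0.8, -0.6, -1.5]
gripper_width: 0.0558
grasp_force: 43.9
```

Emit:
{"fn": "jog_arm", "kwargs": {
  "moves": [
    {"x": 0,"y": 0,"z": 0,"roll": 0},
    {"x": 0,"y": 0,"z": 0,"roll": 0}
  ]
}}

```text
time_s: 20.17
tool_pos: [0.6247, -0.1619, 0.0377]
tool_rot: [0.789, -0.614, 0.0, -0.0]
ft_force: [0.6, 0.2, -1.2]
gripper_width: 0.0558
grasp_force: 43.9
```

```bash
python3 go.py .626 -.163 .0345 194.1
```

```text
t 20.17 pos [ 0.6247 -0.1619  0.0377] phi -165.75 w 0.0558 q6 -2.28
xyz [ 0.007 -0.005  0.016] roll 0.003 rows 0.1
```

Emit:
{"fn": "jog_arm", "kwargs": {
  "moves": [
    {"x": 0.006,"y": -0.005,"z": 0.007,"roll": 0},
    {"x": 0.006,"y": -0.005,"z": 0.013,"roll": 0},
    {"x": 0.006,"y": -0.005,"z": 0.013,"roll": 0}
  ]
}}

```text
time_s: 20.42
tool_pos: [0.6259, -0.1628, 0.0348]
tool_rot: [0.789, -0.614, 0.0, -0.0]
ft_force: [0.8, 0.2, -1.4]
gripper_width: 0.0558
grasp_force: 43.9
```

Emit:
{"fn": "jog_arm", "kwargs": {
  "moves": [
    {"x": 0,"y": 0,"z": 0,"roll": 0},
    {"x": 0,"y": 0,"z": 0,"roll": 0},
    {"x": 0,"y": 0,"z": 0,"roll": 0},
    {"x": 0,"y": 0,"z": 0,"roll": 0},
    {"x": 0,"y": 0,"z": 0,"roll": 0}
  ],
  "grip": -1
}}

```text
time_s: 20.83
tool_pos: [0.6259, -0.1627, 0.035]
tool_rot: [0.789, -0.614, 0.0, -0.0]
ft_force: [0.3, 0.1, -0.8]
gripper_width: 0.0858
grasp_force: 0.0
```

Emit:
{"fn": "jog_arm", "kwargs": {
  "moves": [
    {"x": 0,"y": 0,"z": -0.1,"roll": 0},
    {"x": 0,"y": 0,"z": -0.25,"roll": 0},
    {"x": 0,"y": 0,"z": -0.45,"roll": 0},
    {"x": 0,"y": 0,"z": -0.6,"roll": 0},
    {"x": 0,"y": 0,"z": -0.6,"roll": 0}
  ]
}}

```text
time_s: 21.25
tool_pos: [0.6288, -0.1641, 0.1629]
tool_rot: [0.789, -0.614, 0.005, -0.001]
ft_force: [1.2, -0.6, 0.7]
gripper_width: 0.0855
grasp_force: 0.0
```

```bash
python3 chk.py c4 red .6255 -.161; python3 - <<'E'
from fit import *
cv2.imwrite("pics/s9.png",ctrl.snapshot("side")[:,:,::-1])
E
```

```text
saucer [ 0.6256 -0.1611] err 0.021
```

View pics/c4.png

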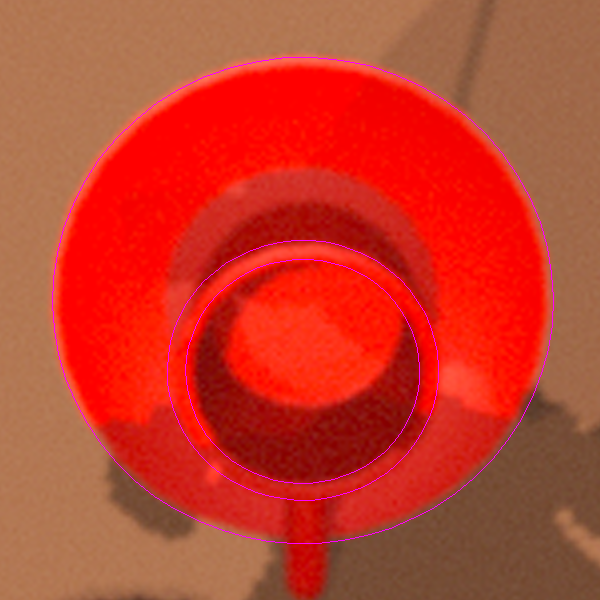

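View pics/s9.png

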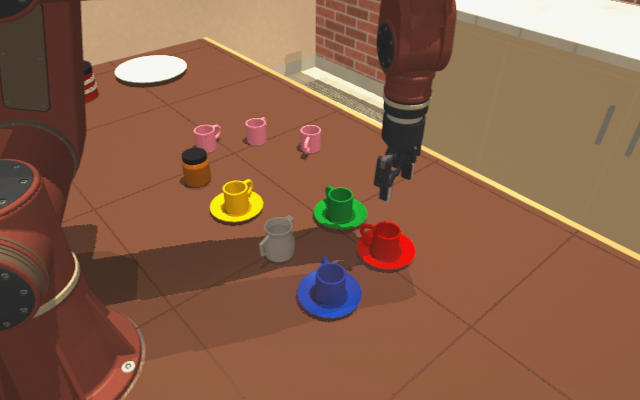

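All four cups stand centred on their own saucers. The jug (278,240) and the jar (196,168) are where they were, and the arm is clear.

```bash
python3 -c "
from workcell import ctrl
print(ctrl.hand_in())"
```

```text
the job is handed in; nothing more can be done
None
```

I set all four cups upright on the saucers of their own colours, about 1–2 mm off centre by the wrist camera, left the jug and jar undisturbed, and handed the job in at about 21 s; no verdict came back.

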